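# Park the sliding caddy behind its spring catch

### The arm

A 7-joint arm with a two-finger parallel gripper is mounted at the origin on a cart in front of the work surface, level with it; the furniture and walls round the work are solid. World frame = base frame: x ahead of the robot, y to its left, z up, the work surface at z = 0. Lengths are in m, angles in rad, forces in N, time in s.
With the tool pointing down it reaches from about 0.425 to 0.8 m from the base axis. Payload 8.3 kg.
Tool frame: the origin (TCP) lies where the fingers leave the gripper's body, on its centre line; the fingertips stand 73 mm ahead of it and the grasp point (between the pads) lies 54 mm ahead of it; z points along the fingers, y is the direction in which the jaws open and shut (so a half turn about z gives the same grasp; the last joint's range is limited). The gripper opens to 85 mm and grips with 20 to 120 N. Pads are 22 mm wide; open, the fingers measure 114 mm over their backs; the gripper's body (76 mm by 85 mm) begins 54 mm behind the grasp point. The pads swing forward as they close: fully open they stand 13 mm farther back than shut.
Start: joints at [-1.338, 0.383, 0.016, 1.37, -0.006, 1.388, -0.046], TCP at [0.182, 0.598, 0.304] pointing down, gripper open.
Joint ranges: [-2.95, 2.95], [-0.25, 2.06], [-1.52, 1.56], [0.18, 2.33], [-1.44, 4.58], [0.02, 2.06], [-3.01, 3.01]. Speed limits (rad/s): [2.39, 2.39, 3.01, 3.01, 3.14, 3.14, 3.14].

### API

Orientations are given as a unit quaternion [w, x, y, z].
In Python, from plant import observe, read_camera, calibration, sign_off, spot_in, cut_out, pinpoint gives the robot as it stands. The module is installed in compiled form; this text tells all that it offers.
- The arm moves only by the shell command python3 -m handwheel 'ROWS' [FORCE]. ROWS is JSON, a list of rows, each a list of 3 entries, a list of its own where there are three numbers: the shift along the world's x, y, z in mm, then the turn, a rotation vector about the world's x, y, z in rad, then the closure, from 0 (fully open) to 1 (shut). A call has 1 to 10 rows; each row is the pose to reach, as a shift and turn from the pose measured when the call began; what a row does not reach only later rows make up. A row lasts 1/8 s, in which the tool goes at most 62.5 mm and 10.7 degrees, less where a joint would pass 70% of its speed; a pose out of reach is approached as far as the arm can. A call with a gripper value outside its range is refused whole. The fingers move at their own pace and stop on an object; FORCE is the grip in N (left out, the last holds). Time passes only in rows, so rows that repeat a pose let the fingers close. It gives the time, the measured TCP pose, the force and the opening at its end, in the units of the state.
- observe(): the state, without advancing time (a new reading comes with each control period).
- read_camera(name): name is "side" or "top"; returns the picture (480x640x3 uint8, red, green, blue); there is no depth.
- calibration(name): a dict with "fx", "fy", "cx", "cy" (pixels), "world_to_cam" (4x4, takes a point from world to camera coordinates). Camera axes: x right, y down, z forward; pixel columns grow to the right and rows downward; lengths in m; the calibration is good to about 2 mm. A picture is of the moment at which its call begins. calibration takes no time and is no camera call.
- sign_off(): hands the job in, once; it reports no verdict.
Trained networks look in the newest picture that a camera, given by its name, has taken for a name from the list of things; names that differ only in an ending like _2 or _b are one class to them, and where a whole thing is asked for, a point or a joint stands for the part that bears it (a point fixed in the world has none). Each returns a list of dicts, best first, with "score" (0 to 1); they miss things now and then, are a little off and sometimes report something else, mostly with a low value. They report only what shows in the picture. A call takes as long as a camera call. They do not tell look-alikes from the thing itself.
- spot_in(camera, label): "position" ([x, y, z] in m, in world coordinates, good to about 4 mm: the middle of the surface that is visible of it).
- cut_out(camera, label): "pixels" (480x640 bool, what is visible of it).
- pinpoint(camera, label): "position" ([x, y, z] in m, in world coordinates, good to about 4 mm: a listed point, or the origin of a listed thing).
The state is a dict: "time": time; "joint_positions": joint angles; "joint_vel": joint speeds; "joint_torque": joint torques, N m; "ee_pos": TCP position; "orientation": TCP orientation; "contact_force": force on the tool from outside, world axes, zero at the start; "moment": the same for the moment, N m; "finger_gap": opening from 0.0 (shut) to 1.0 (fully open).
Only numpy, scipy, OpenCV 4.12 (cv2) and the standard library are available. Lean on these libraries where they do the work, as an engineer would, in place of code of your own. Each camera call takes 0.05 s, during which the arm holds its last target.

### The job

Park the small wooden caddy in its worktop dock: with a fingertip press the dock's metal spring bar right down behind the caddy and, while holding it down, push the caddy along the dock past the catch teeth to the end stop; then let go so the bar springs back up and its teeth lock the caddy in. Only press and push: do not grip or lift the caddy or the roll of tape in it, and leave everything else on the worktop alone.

Things in the scene. Friction and masses are not known exactly. Their poses are not given: they have to be found in the camera images.
- dock: Fixed dark wooden dock, 132 (x) x 300 (y) x 52 mm; origin at the centre of its underside. Its +y axis (roughly to the robot's right; place and yaw vary) is the way the caddy is pushed. Two guide rails along its sides, tops 34 mm above the worktop, leave a 114 mm lane with ledges 20 mm above the worktop, on which the caddy slides. An end stop closes the +y end.
- stop_face (a point): Centre of the end stop's face toward the caddy, at dock y = +142 mm, 40 mm above the worktop. When the caddy touches it, the caddy's origin is at dock y = +77 mm.
- catch_bar (a joint): Flat metal spring bar, 80 x 280 mm, the middle of the lane's floor (dock y -140 to +140 mm), running on under the caddy. Value = how far it is pressed straight down, in m: 0 up (top 22 mm above the worktop), 0.010 bottomed (12 mm). Takes about 3 N at first, 7 N at the bottom; springs back up when let go. Stays level wherever it is pressed.
- catch_teeth (a point): Midpoint between the tops of the bar's two catch teeth, at dock y = +4 mm, 33 mm above the worktop with the bar up. They stand 11 mm up from the bar at dock x = -36 and +36 mm, each 8 mm wide and 10 mm long (dock y -1 to +9 mm), 64 mm free between them. They block the caddy's rear wall unless the bar is down by more than 6 mm; moves with the bar.
- bar_top (a point): Point on the spring bar's top face, on its centre line near the rear end, at dock y = -110 mm; 22 mm above the worktop with the bar up. Goes down with the bar.
- caddy: Loose pale wooden caddy in the lane, 107 (x) x 130 (y) x 43 mm, about 0.45 kg; origin at the centre of its underside, 20 mm above the worktop; axes as the dock's. Hollow underneath except for the rear wall, so at first the teeth stand under it, ahead of that wall. Starts 45 to 85 mm short of the end stop.
- rear_wall (a point): Centre of the outer face of the caddy's rear (-y) wall, the face to push: 65 mm behind the caddy's origin, 45 mm above the worktop; the wall is 8 mm thick, full width, and reaches from 27 to 63 mm above the worktop. At the end stop it is at dock y = +12 mm, 3 mm past the teeth.
- tape_roll: Roll of tape lying loose in the caddy, 96 mm across, 25 mm high, top 65 mm above the worktop; origin at the centre of its underside. Rides along.
- tumbler: Bystander: clear drinking glass, 81 mm wide, 91 mm high, right of the dock; origin at the centre of its underside.
- egg_timer: Bystander: round kitchen timer, 63 mm wide, 55 mm high, right of the dock; origin at the centre of its underside.
- jam_jar: Bystander: jam jar, 62 mm wide, 86 mm high, at the back left; origin at the centre of its underside.
- salt_shaker: Bystander: glass shaker, 44 mm wide, 90 mm high, right of the dock; origin at the centre of its underside.
- lemon: Bystander: lemon, 71 x 53 x 51 mm, right of the dock; origin at the centre of its underside.
Mind the look-alikes: they are no part of the job. Of the things that look like the tape_roll, the larger one is meant.

How it is judged:
By the outcome, as a careful person would: the job done as asked, in the order asked, and still so for the second after the job is handed in, with the robot touching nothing.
It also fails if it takes over 42 s, if anything falls off the work surface, if the arm or the gripper's body presses on something with over 40 N, if the wrist force passes 120 N, or if a joint passes its speed limit or range.

## Working session

There is one attempt and no reset: what is moved stays moved. The work goes in short steps, Python scripts to look and compute and a shell command to move; the robot and the scene stay as the last step left them, time stands still between calls to the robot, and variables do not carry over. Pictures are saved under pics/ and viewed, and the job is handed in when it is done.

```bash
mkdir -p pics
python3 - <<'E'
from plant import *
import cv2,numpy as np
for c in ("top","side"):
    im=read_camera(c); cv2.imwrite(f"pics/{c}0.png",im[:,:,::-1])
    k=calibration(c); print(c,k["fx"],k["cx"],k["cy"],np.round(k["world_to_cam"],3).tolist())
    for l in ("stop_face","catch_teeth","bar_top","rear_wall","caddy","dock","tape_roll"):
        print(l,[(np.round(d["position"],4).tolist(),round(d["score"],2)) for d in pinpoint(c,l)][:3])
s=observe();print(s["time"],s["ee_pos"],s["orientation"],s["contact_force"])
E
```

```text
top 481.08837383100285 320.3555040539492 238.928502157961 [[0.01, -1.0, 0.016, -0.066], [-0.989, -0.012, -0.146, 0.607], [0.146, -0.014, -0.989, 1.331], [0.0, 0.0, 0.0, 1.0]]
stop_face [([0.4611, 0.0758, 0.0415], 0.85), ([0.483, 0.1925, 0.0387], 0.65)]
catch_teeth []
bar_top [([0.5101, 0.3178, 0.0206], 0.71)]
rear_wall [([0.4939, 0.2649, 0.0452], 0.6)]
caddy [([0.4862, 0.1971, 0.0183], 0.89)]
dock []
tape_roll [([0.4864, 0.192, 0.0382], 0.74), ([0.4751, -0.0435, -0.0016], 0.43)]
side 538.8920575563048 318.78887162483267 247.9635461678672 [[0.858, -0.514, -0.006, -0.532], [-0.288, -0.47, -0.835, 0.191], [0.427, 0.718, -0.551, 1.138], [0.0, 0.0, 0.0, 1.0]]
stop_face [([0.4616, 0.068, 0.0391], 0.67)]
catch_teeth [([0.4815, 0.207, 0.0387], 0.84)]
bar_top [([0.5091, 0.3201, 0.0243], 0.71), ([0.4899, 0.2065, 0.002], 0.37)]
rear_wall [([0.4976, 0.2684, 0.0419], 0.65)]
caddy [([0.4873, 0.2003, 0.0223], 0.92)]
dock [([0.4892, 0.2086, 0.0017], 0.75)]
tape_roll [([0.4872, 0.1919, 0.0403], 0.8), ([0.4762, -0.045, 0.0037], 0.63)]
0.8 [0.18214704 0.59784728 0.30390367] [-3.38178166e-05  1.47339437e-01  9.89085986e-01 -2.47773296e-05] [-0.18752211  0.55243541  0.08780465]
```

View pics/top0.png

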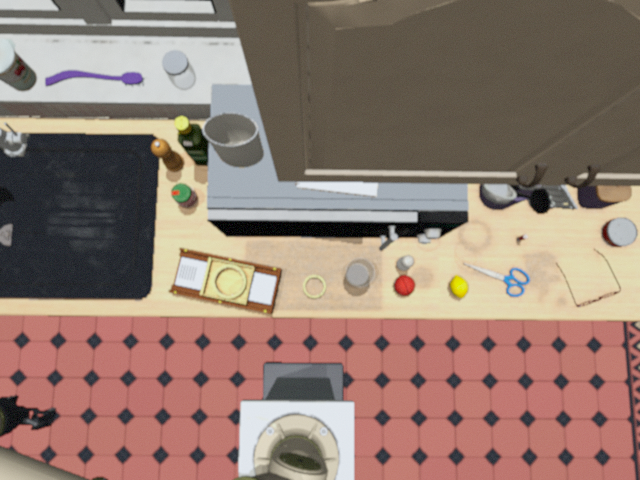

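View pics/side0.png

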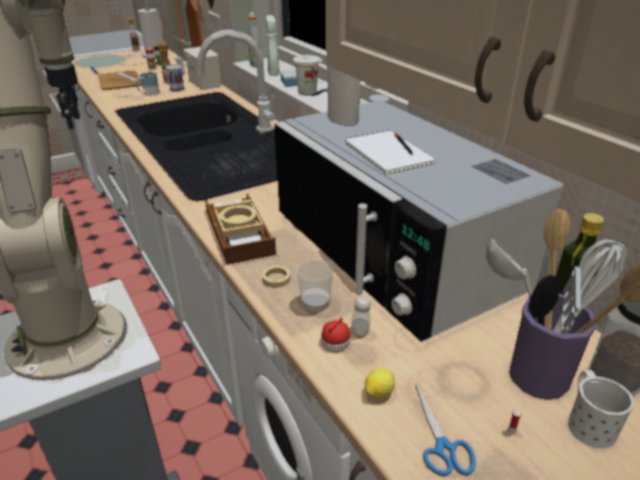

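Top view: the dock runs from about (173,270) to (280,290), and the caddy with the tape is at (228,281). White bar surface shows at both ends. There are two tape-like rings, the big one in the caddy at (232,281) and a small one on the worktop at (314,286). The larger one, in the caddy, is meant. I'll confirm that in a crop with the fitted geometry overlaid.

```bash
cat > h.py <<'E'
import numpy as np,cv2
from plant import *
stop=np.array([.4613,.072]);bt=np.array([.5096,.319])
d=(stop-bt)/np.linalg.norm(stop-bt); ex=np.array([d[1],-d[0]])
o=(stop-.142*d+bt+.11*d)/2
def W(x,y,z): return np.r_[o+x*ex+y*d,z]
def px(c,p):
    k=calibration(c);q=(np.array(k["world_to_cam"])@np.r_[p,1])[:3]
    return k["fx"]*q[0]/q[2]+k["cx"],k["fy"]*q[1]/q[2]+k["cy"]
def todock(p): r=np.array(p[:2])-o; return np.round([r@ex*1e3,r@d*1e3],1)
E
python3 - <<'E'
from h import *
print(o,d)
out=[]
for c,(u,v) in (("top",(225,282)),("side",(240,228))):
    im=cv2.imread(f"pics/{c}0.png"); S=5;x0,y0=u-65,v-50
    cr=cv2.resize(im[y0:y0+100,x0:x0+130],None,fx=S,fy=S,interpolation=cv2.INTER_CUBIC)
    def poly(P,col):
        pts=np.array([[(a-x0+.5)*S,(b-y0+.5)*S] for a,b in (px(c,p) for p in P)],int)
        cv2.polylines(cr,[pts],True,col,1)
    poly([W(x,y,.034) for x,y in((-.066,-.15),(.066,-.15),(.066,.15),(-.066,.15))],(0,255,0))
    poly([W(x,y,.063) for x,y in((-.0535,-.054),(.0535,-.054),(.0535,.076),(-.0535,.076))],(0,0,255))
    out.append(cv2.resize(cr,(520,400)))
cv2.imwrite("pics/crop0a.png",out[0]);cv2.imwrite("pics/crop0b.png",out[1])
s=observe();e=np.array(s["ee_pos"]);print((W(0,-.080,0)-e)*1e3)
E
```

```text
[0.48852059 0.21120259] [-0.19191177 -0.98141218]
[ 321.72649271 -308.1317065  -303.90366768]
```

View pics/crop0a.png

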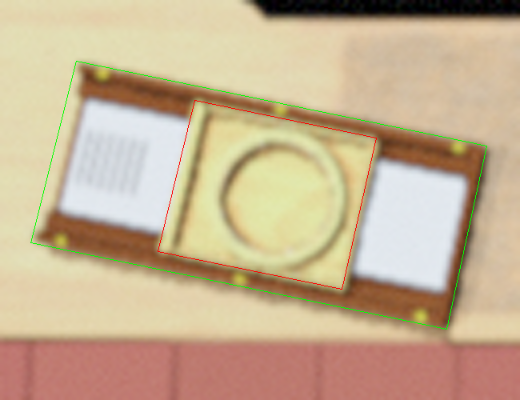

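View pics/crop0b.png

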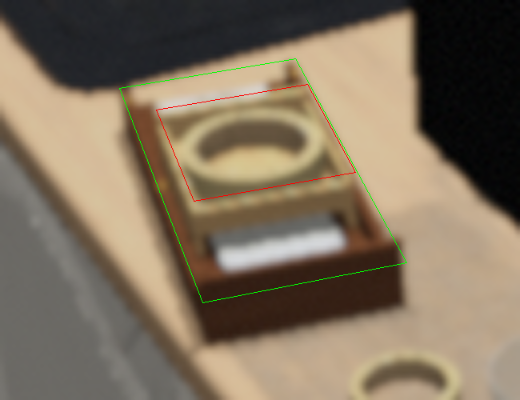

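The larger ring is inside the caddy, and the overlaid outlines fit to within a few mm. I'll shut the fingers, set the jaw axis across the lane so the flat 22 mm side pushes, and go above the bar behind the caddy.

```bash
python3 -m handwheel '[[[40,-38,0],[0,0,-0.18],1],[[80,-77,0],[0,0,-0.36],1],[[120,-115,0],[0,0,-0.54],1],[[160,-154,0],[0,0,-0.72],1],[[200,-192,-20],[0,0,-0.9],1],[[240,-231,-40],[0,0,-1.08],1],[[280,-270,-70],[0,0,-1.26],1],[[322,-308,-100],[0,0,-1.469],1],[[322,-308,-130],[0,0,-1.469],1],[[322,-308,-130],[0,0,-1.469],1]]' 40
python3 - <<'E'
from h import *
from scipy.spatial.transform import Rotation as R
s=observe();q=s["orientation"];m=R.from_quat([q[1],q[2],q[3],q[0]]).as_matrix()
print(todock(s["ee_pos"]),s["ee_pos"],m.round(3).tolist(),"jawy·d",m[:2,1]@d,s["finger_gap"],s["joint_positions"],s["contact_force"])
E
```

```text
time: 2.05
ee_pos: [0.5031, 0.2888, 0.1716]
orientation: [-0.0, 0.773, 0.635, -0.002]
contact_force: [-0.3, 1.3, -0.0]
finger_gap: -0.002
[  0.6 -78.9] [0.50309839 0.28878188 0.17162903] [[0.194, 0.981, -0.004], [0.981, -0.194, -0.003], [-0.004, -0.003, -1.0]] jawy·d 0.0016562436250221317 -0.0023406245069445527 [-0.90474193  0.40844074  0.41999516  1.68327881 -0.18272417  1.09387863
 -0.62511459] [-0.25765796  1.330177   -0.0361367 ]
```

```bash
python3 -m handwheel '[[[0,0,-25],[0,0,0],1],[[0,0,-50],[0,0,0],1],[[0,0,-62],[0,0,0],1],[[0,0,-62],[0,0,0],1]]'
python3 - <<'E'
from h import *
s=observe();print(todock(s["ee_pos"]),s["ee_pos"][2],s["contact_force"])
for c,(u,v) in (("top",(225,282)),("side",(240,218))):
    im=read_camera(c)[:,:,::-1]
    cv2.imwrite(f"pics/{c}1.png",cv2.resize(im[v-50:v+50,u-65:u+65],None,fx=5,fy=5,interpolation=cv2.INTER_CUBIC))
    for l in ("rear_wall","caddy"): print(c,l,[(todock(r["position"]),round(r["score"],2)) for r in pinpoint(c,l)][:2])
E
```

```text
time: 2.55
ee_pos: [0.5028, 0.2895, 0.11]
orientation: [-0.0, 0.772, 0.636, -0.003]
contact_force: [-0.4, -0.1, 0.5]
finger_gap: -0.0
[  1.1 -79.6] 0.10998515451818533 [-0.37981476 -0.1382586   0.53463411]
top rear_wall [(array([  5.3, -56.5]), 0.68)]
top caddy [(array([ 2.7, 13.4]), 0.93)]
side rear_wall [(array([  0.3, 149.2]), 0.73), (array([  1.4, -57.1]), 0.61)]
side caddy [(array([ 0.4, 11.6]), 0.97)]
```

View pics/top1.png

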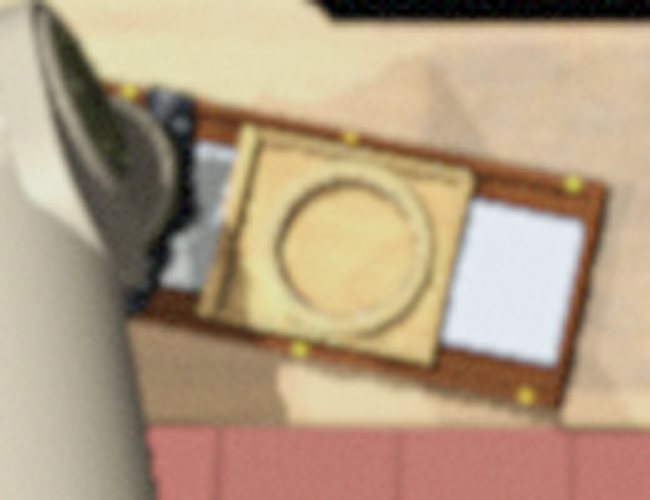

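View pics/side1.png

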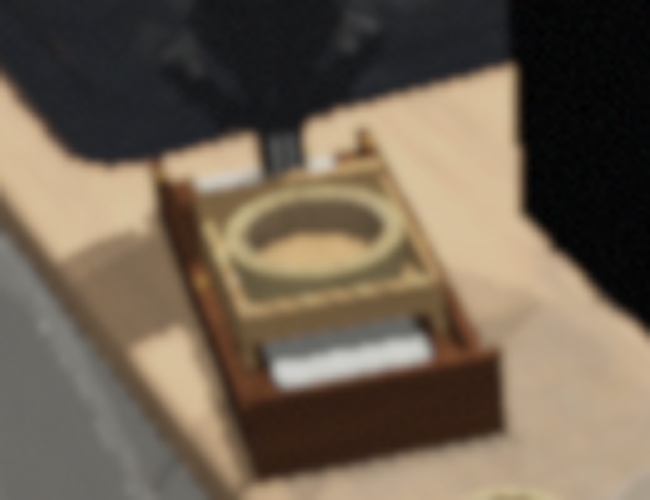

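The top crop shows the gripper at the left with a clear strip of bar between it and the caddy's rear wall (about x 215-235). The side crop shows the shut finger (285,150) centred behind the wall. Now I'll press down.

```bash
python3 -m handwheel '[[[0,0,-8],[0,0,0],1],[[0,0,-14],[0,0,0],1],[[0,0,-18],[0,0,0],1],[[0,0,-20],[0,0,0],1],[[0,0,-20],[0,0,0],1]]'; python3 -m handwheel '[[[0,0,-2],[0,0,0],1],[[0,0,-4],[0,0,0],1],[[0,0,-4],[0,0,0],1]]'
```

```text
time: 3.48
ee_pos: [0.5034, 0.2889, 0.0905]
orientation: [-0.0, 0.773, 0.635, -0.002]
contact_force: [-2.5, -1.0, 4.9]
finger_gap: 0.002
time: 3.85
ee_pos: [0.5034, 0.2889, 0.0867]
orientation: [-0.0, 0.773, 0.635, -0.002]
contact_force: [-2.5, -1.5, 6.3]
finger_gap: -0.001
```

```bash
python3 -m handwheel '[[[0,0,-2],[0,0,0],1],[[0,0,-3],[0,0,0],1],[[0,0,-4],[0,0,0],1],[[0,0,-4],[0,0,0],1]]'
```

```text
time: 4.35
ee_pos: [0.5035, 0.2889, 0.0845]
orientation: [-0.001, 0.773, 0.635, -0.002]
contact_force: [-8.2, -4.5, 20.9]
finger_gap: -0.002
```

```bash
python3 -m handwheel '[[[-1,-5,-1],[0,0,0],1],[[-2,-10,-1],[0,0,0],1],[[-3,-15,-1],[0,0,0],1],[[-4,-20,-1],[0,0,0],1],[[-5,-25,-1],[0,0,0],1],[[-6,-30,-1],[0,0,0],1]]'
python3 - <<'E'
from h import *
s=observe();print(todock(s["ee_pos"]),s["ee_pos"][2],s["contact_force"])
E
```

```text
time: 5.1
ee_pos: [0.4988, 0.2619, 0.0852]
orientation: [-0.001, 0.772, 0.636, 0.002]
contact_force: [0.5, 6.9, 5.0]
finger_gap: 0.003
[ -0.4 -51.8] 0.08515100790792146 [0.45532697 6.93485757 5.02747079]
```

```bash
python3 -m handwheel '[[[-1,-5,-2],[0,0,0],1],[[-2,-10,-2],[0,0,0],1],[[-3,-15,-2],[0,0,0],1],[[-4,-20,-2],[0,0,0],1],[[-5,-25,-2],[0,0,0],1],[[-6,-30,-2],[0,0,0],1]]'
python3 - <<'E'
from h import *
s=observe();print(todock(s["ee_pos"]),s["ee_pos"][2],s["contact_force"])
for c,(u,v) in (("top",(225,282)),("side",(240,218))):
    im=read_camera(c)[:,:,::-1]
    cv2.imwrite(f"pics/{c}2.png",cv2.resize(im[v-50:v+50,u-65:u+65],None,fx=5,fy=5,interpolation=cv2.INTER_CUBIC))
    print(c,[(todock(r["position"]),round(r["score"],2)) for r in pinpoint(c,"caddy")][:2])
E
```

```text
time: 5.85
ee_pos: [0.4943, 0.2351, 0.0849]
orientation: [-0.002, 0.771, 0.637, 0.005]
contact_force: [1.5, 7.2, 6.2]
finger_gap: 0.003
[ -1.1 -24.5] 0.08488442137507049 [1.54878849 7.15094688 6.24364058]
top [(array([ 0.2, 53.8]), 0.55)]
side [(array([ 0.6, 53.9]), 0.89)]
```

View pics/side2.png

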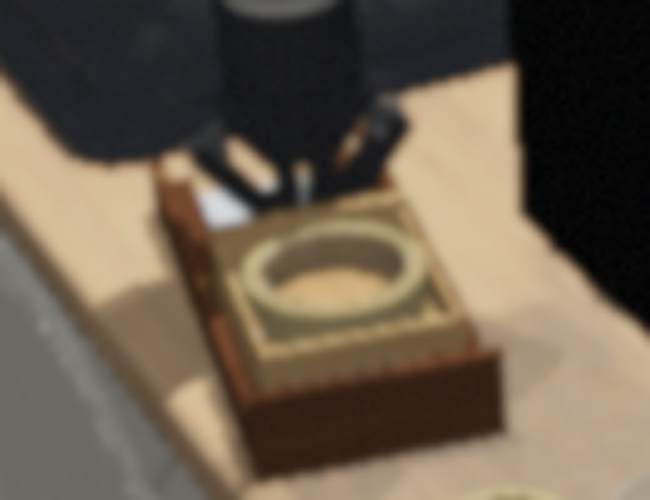

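View pics/top2.png

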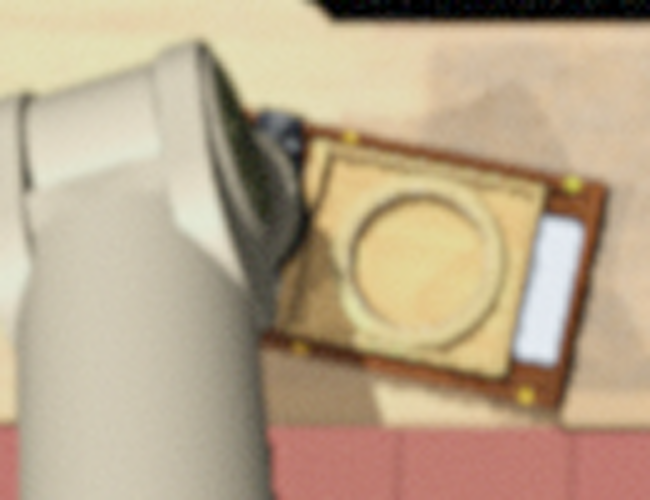

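The caddy is at about +54 and moving freely, so about 23 mm remains.

```bash
python3 -m handwheel '[[[-1,-5,-2],[0,0,0],1],[[-3,-10,-2],[0,0,0],1],[[-4,-15,-2],[0,0,0],1],[[-5,-20,-2],[0,0,0],1],[[-6,-23,-2],[0,0,0],1],[[-6,-25,-2],[0,0,0],1]]'
python3 - <<'E'
from h import *
s=observe();print(todock(s["ee_pos"]),s["ee_pos"][2],s["contact_force"])
E
```

```text
time: 6.8
ee_pos: [0.49, 0.2128, 0.0848]
orientation: [-0.002, 0.771, 0.637, 0.008]
contact_force: [0.2, 9.3, 8.2]
finger_gap: -0.0
[-1.2 -1.8] 0.08476708346715423 [0.24085364 9.34441635 8.18355049]
```

```bash
python3 -m handwheel '[[[0,-2,-2],[0,0,0],1],[[-1,-4,-2],[0,0,0],1],[[-1,-5,-2],[0,0,0],1],[[-1,-5,-2],[0,0,0],1]]'
python3 - <<'E'
from h import *
s=observe();print(todock(s["ee_pos"]),s["ee_pos"][2],s["contact_force"])
for c,(u,v) in (("top",(225,282)),("side",(240,218))):
    im=read_camera(c)[:,:,::-1]
    cv2.imwrite(f"pics/{c}3.png",cv2.resize(im[v-50:v+50,u-65:u+65],None,fx=5,fy=5,interpolation=cv2.INTER_CUBIC))
    print(c,[(todock(r["position"]),round(r["score"],2)) for r in pinpoint(c,"caddy")][:2])
E
```

```text
time: 7.3
ee_pos: [0.4899, 0.2119, 0.0847]
orientation: [-0.003, 0.77, 0.638, 0.012]
contact_force: [-3.0, 9.8, 12.9]
finger_gap: -0.003
[-1.2 -0.9] 0.08472449197660106 [-2.95396389  9.75716468 12.92438113]
top [(array([-1.4, 79. ]), 0.73)]
side [(array([-0.7, 79. ]), 0.79)]
```

View pics/top3.png

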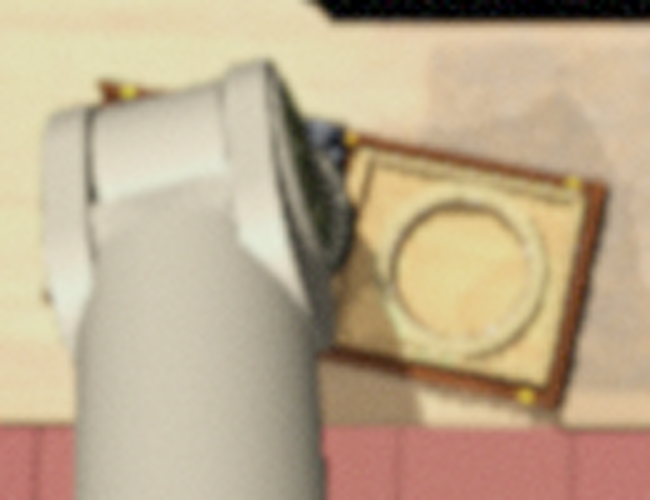

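```bash
python3 -m handwheel '[[[-1,-4,-2],[0,0,0],1],[[-2,-8,-2],[0,0,0],1],[[-2,-10,-2],[0,0,0],1],[[-2,-10,-2],[0,0,0],1],[[-2,-10,-2],[0,0,0],1]]'
python3 - <<'E'
from h import *
s=observe();print(todock(s["ee_pos"]),s["ee_pos"][2],s["contact_force"])
E
```

```text
time: 8.12
ee_pos: [0.4903, 0.2098, 0.0857]
orientation: [-0.004, 0.768, 0.64, 0.018]
contact_force: [4.2, 21.7, 7.1]
finger_gap: 0.0
[-2.   1.1] 0.0857212991027131 [ 4.15136691 21.72988549  7.05330269]
```

Firm contact: 22 N with almost no motion. The caddy is on the stop. Next I'll ease off the wall while holding the bar down, and check that the caddy stays.

```bash
python3 -m handwheel '[[[0,1,-2],[0,0,0],1],[[0,3,-3],[0,0,0],1],[[1,5,-3],[0,0,0],1],[[1,5,-3],[0,0,0],1]]'
python3 - <<'E'
from h import *
s=observe();print(todock(s["ee_pos"]),s["ee_pos"][2],s["contact_force"],s["orientation"])
for c,(u,v) in (("top",(225,282)),("side",(240,218))):
    im=read_camera(c)[:,:,::-1]
    cv2.imwrite(f"pics/{c}4.png",cv2.resize(im[v-50:v+50,u-65:u+65],None,fx=5,fy=5,interpolation=cv2.INTER_CUBIC))
    print(c,[(todock(r["position"]),round(r["score"],2)) for r in pinpoint(c,"caddy")][:2])
E
```

```text
time: 8.62
ee_pos: [0.4915, 0.2124, 0.0845]
orientation: [-0.004, 0.769, 0.639, 0.017]
contact_force: [-11.1, -11.8, 29.4]
finger_gap: -0.002
[-2.7 -1.8] 0.08451710498646431 [-11.07143256 -11.80061444  29.42425116] [-0.0040746   0.76862108  0.63945757  0.01729311]
top [(array([-0.2, 78.7]), 0.56)]
side [(array([-2.3, 80.1]), 0.6)]
```

View pics/side4.png

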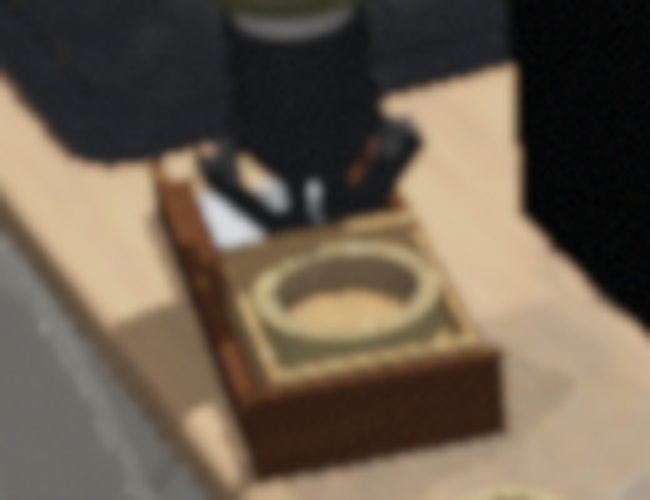

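The side crop shows the caddy's front edge tight against the end stop (around (370,370)). The finger is off the wall and the bar is still bottomed. I'll let the bar up and withdraw.

```bash
python3 -m handwheel '[[[0,1,3],[0,0,0],1],[[0,1,8],[0,0,0],1],[[0,1,16],[0,0,0],1],[[0,2,30],[0,0,0],1],[[0,3,60],[0,0,0],1],[[0,5,100],[0,0,0],1],[[0,30,140],[0,0,0],1],[[0,80,160],[0,0,0],1],[[-20,130,170],[0,0,0],1],[[-40,180,170],[0,0,0],1]]'
python3 -m handwheel '[[[-50,50,0],[0,0,0],1],[[-90,90,0],[0,0,0],1],[[-90,90,0],[0,0,0],1]]'
python3 - <<'E'
from h import *
for c,(u,v) in (("top",(225,282)),("side",(240,218))):
    im=read_camera(c)[:,:,::-1]
    cv2.imwrite(f"pics/{c}5.png",im)
    cv2.imwrite(f"pics/{c}5c.png",cv2.resize(im[v-50:v+50,u-65:u+65],None,fx=5,fy=5,interpolation=cv2.INTER_CUBIC))
    for l in("caddy","rear_wall","catch_teeth","bar_top"): print(c,l,[(todock(r["position"]),r["position"][2].round(3),round(r["score"],2)) for r in pinpoint(c,l)][:2])
E
```

```text
time: 10.07
ee_pos: [0.4513, 0.3944, 0.2566]
orientation: [-0.004, 0.769, 0.639, 0.019]
contact_force: [1.6, 0.4, -0.3]
finger_gap: 0.001
time: 10.45
ee_pos: [0.3552, 0.4896, 0.2569]
orientation: [-0.006, 0.765, 0.643, 0.019]
contact_force: [-0.2, -0.2, 0.0]
finger_gap: 0.002Traceback (most recent call last):
  File "<stdin>", line 6, in <module>
AttributeError: 'float' object has no attribute 'round'
```

View pics/top5c.png

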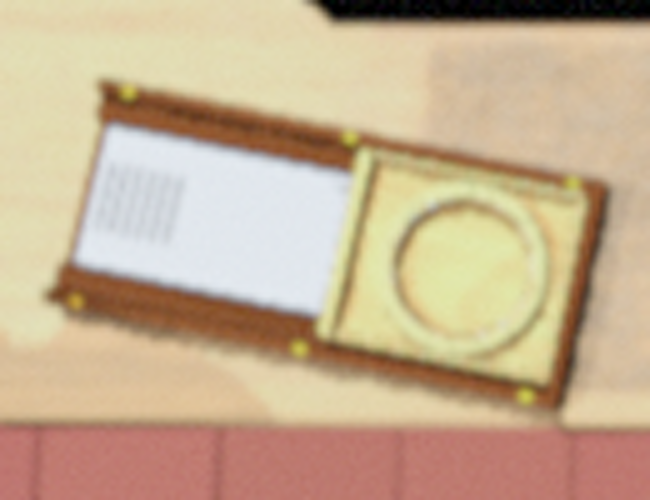

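View pics/top5.png

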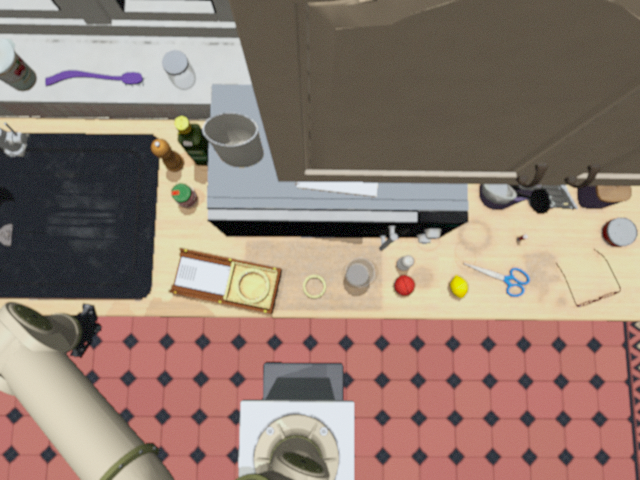

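Run:
```python
from h import *
for c,(u,v) in (("top",(225,282)),("side",(240,218))):
    im=read_camera(c)[:,:,::-1]
    cv2.imwrite(f"pics/{c}6c.png",cv2.resize(im[v-40:v+40,u-52:u+52],None,fx=7,fy=7,interpolation=cv2.INTER_CUBIC))
    print(c,[np.round(px(c,W(x,4e-3,.033)),0)-[u-52,v-40] for x in(-.036,.036)])
    for l in("caddy","rear_wall","catch_teeth","bar_top"): print(c,l,[(todock(r["position"]),round(r["position"][2],3),round(r["score"],2)) for r in pinpoint(c,l)][:2])
```

```text
top [array([56., 26.]), array([50., 51.])]
top caddy [(array([-0.8, 79.3]), 0.023, 0.69)]
top rear_wall [(array([0.8, 9.6]), 0.043, 0.67)]
top catch_teeth [(array([-0.7,  8.9]), 0.035, 0.77), (array([ 3.9, -1.8]), -0.002, 0.66)]
top bar_top [(array([  -0.6, -108.9]), 0.02, 0.72)]
side [array([63., 41.]), array([37., 45.])]
side caddy [(array([-3. , 80.3]), 0.021, 0.84), (array([-116.3,  661.5]), 0.001, 0.59)]
side rear_wall [(array([-2.7, 12.6]), 0.044, 0.82)]
side catch_teeth [(array([3.9, 4.6]), 0.04, 0.84)]
side bar_top [(array([   1.5, -107.4]), 0.023, 0.6)]
```

View pics/top6c.png

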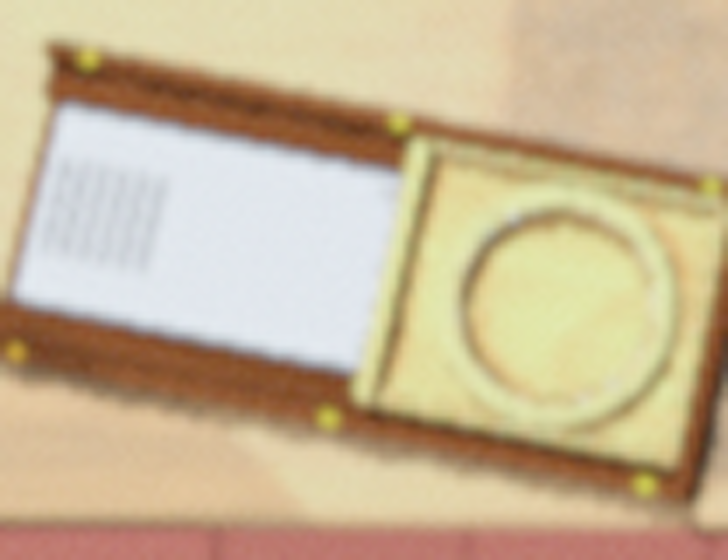

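View pics/side6c.png

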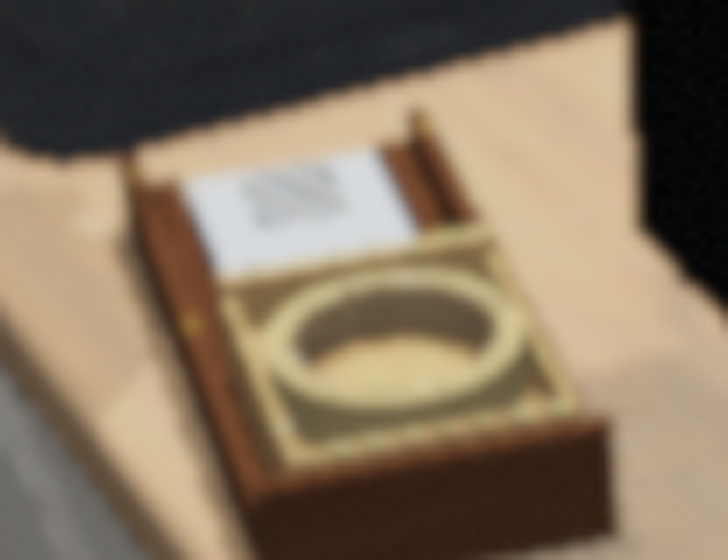

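Visually locked. As an independent check that the bar is fully up, I'll compare the bar's grid marks before and after, sub-pixel, since a jammed bar would shift them about 0.6 px.

Run:
```python
from h import *
a=cv2.imread("pics/top0.png",0).astype(np.float32);b=cv2.imread("pics/top5.png",0).astype(np.float32)
P=lambda z:np.array(px("top",W(0,-.11,z)))
print("expected shift if 6mm low",P(.016)-P(.022))
u,v=P(.022).astype(int)
w=cv2.createHanningWindow((18,16),cv2.CV_32F)
f=lambda i,u,v:np.ascontiguousarray(i[v-8:v+8,u-9:u+9])
print("grid",cv2.phaseCorrelate(f(a,u,v),f(b,u,v),w)); print("ctrl",cv2.phaseCorrelate(f(a,182,195),f(b,182,195),w))
a=cv2.imread("pics/side0.png",0);k=np.array(px("side",W(0,-.13,.022)));print(k)
```

```text
expected shift if 6mm low [0.53546011 0.16022743]
grid ((-0.12950271599788898, -0.11278214201365522), 0.9532164823677804)
ctrl ((0.16409978704473183, -0.1005047998613442), 1.080086852113406)
[228.46085559 202.4709224 ]
```

The grid marks have not moved as a pressed bar would, so the bar is fully up. Handing in.

```bash
python3 -c "
from plant import *
s=observe();print(s['time'],s['contact_force'],sign_off())"
```

```text
the job is handed in; nothing more can be done
11.05 [0.670453   1.29409185 0.04875351] None
```

The caddy is parked against the end stop with the spring bar back up behind it, and the job was handed in at about 11 s. With the fingers shut, I pressed the bar to the bottom behind the caddy. I held it down while pushing the caddy about 66 mm to the stop, where the push force rose to 22 N. Then I eased back off the wall, let the bar up and moved the arm clear.

**Last checks:**
- **Caddy:** the networks put it at dock y +79 to +80 mm against the nominal +77, which is within their error. The pictures show it flush with the stop.
- **Bar:** its top reads 20 to 23 mm above the worktop, so it is up. Its marks moved about 0.1 px from the first picture and a jammed bar would have moved them about 0.5 px the other way.
- **Teeth:** they are hard to see directly behind the wall. The top camera placed them at dock y +8.9 mm and the side camera at +4.6 mm (nominal +4), so the lock is judged mainly from the bar height and the wall position.
- **Everything else:** the top picture shows the bystanders and the small look-alike ring where they were. The tape roll is still in the caddy, and the robot was touching nothing.

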